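Hold the sprung grinder guard just below its balance point

TASK

Free the flat-disc grinder's guard by swinging the red-balled clamp lever outward until it lies over on its side, then take the guard by its yellow bar and raise it about ten degrees past its 45 degree balance point, without letting it spring right open. Bring it back down and finish while still holding it there, five to ten degrees below the balance point, so that it would drop shut if you let go; leave the other things on the bench where they are.

Things in the scene. Friction and masses are not known exactly. Their poses are not given: they have to be found in the camera images.
- grinder: Flat-disc grinder fixed to the bench: grey open-topped housing 225 (x) x 280 (y) x 105 mm high, closed by the hinged guard. Origin: centre of the underside; its x axis points from its front (facing the robot) to its back, y to its left, z up; yaw varies. A dark steel clamp block 50 x 40 x 100 mm at its left (+y) side carries the clamp lever.
- balance_bead (a point): Yellow bead, 16 mm across, on a thin dark arc of 120 mm radius about the guard's hinge, 10 mm outside the grinder's right (-y) wall, fixed. It marks the balance angle (45 degrees): the guard's right edge points at it when the guard is at balance.
- guard (a joint): Angle of the guard in rad: 0 shut (level), grows as its front rises; stop at 1.4. The hinge runs along the grinder's y at its back. It weighs 1.2 kg and is nearly carried by a spring. Balance point 0.785 (45 degrees): let go below it the guard falls shut, above it the spring throws it open. It takes under 3 N at the bar; hinge friction is negligible.
- guard_handle (a point): Centre of the guard's yellow round bar, 14 mm in diameter, 140 mm long along the grinder's y, 270 mm in front of the hinge, 108 mm above the bench when shut. It stands 60 mm in front of the guard panel's and housing's front on 12 mm thick arms at its two ends: a finger fits between bar and housing. It turns with the guard and may turn between the fingers.
- guard_hinge (a point): Middle of the guard's hinge axis, at the grinder's back, 108 mm above the bench, in the grinder's own frame 105 mm behind its origin. The guard panel is 210 x 280 x 6 mm, aluminium with a blue sheet.
- clamp (a joint): Angle of the clamp lever in rad: 0 clamped (handle upright, its short steel arm reaching in over the guard's left edge and blocking it), grows as the handle swings outward to the grinder's left (+y) to its stop at 1.55, handle level. Starts between 0 and 0.25, stays where it is left (friction 0.07 N m). Open: beyond 1.1, well over on its side.
- clamp_ball (a point): Centre of the red ball, 26 mm in diameter, at the end of the clamp lever's 10 mm thick handle, 85 mm from the lever's hinge.
- clamp_hinge (a point): Clamp lever's hinge, axis along the grinder's x, 119 mm above the bench; in the grinder's frame 70 mm in front of and 165 mm to the left of its origin.
- grease_can: Loose green can, 60 mm diameter, 85 mm high, close to the grinder's left rear side. Origin: centre of its underside.
- mug: Loose blue mug, 76 mm diameter, 90 mm high. Origin: centre of its underside.
- spare_wheel: Loose brick-red abrasive wheel lying flat, 110 mm diameter, 22 mm thick. Origin: centre of its underside.
- wrench: Loose steel wrench lying flat. Origin: middle of its underside.
- dressing_stone: Loose grey stone block 110 x 35 x 24 mm lying in front of the grinder. Origin: centre of its underside.
- brush: Loose hand brush lying flat. Origin: middle of its underside.
- screw_jar: Loose amber jar with black cap, 64 mm diameter, 80 mm high. Origin: centre of its underside.

How it is judged:
By the outcome, as a careful person would: the job done as asked, in the order asked, and still so for the second after the job is handed in, while the arm keeps its last pose, push and grip.
It also fails if it takes over 54 s, if anything falls off the work surface, if the arm or the gripper's body presses on something with over 40 N, if the wrist force passes 120 N, or if a joint passes its speed limit or range.

ROBOT

A 7-joint arm with a two-finger parallel gripper is mounted at the origin on the work surface. World frame = base frame: x ahead of the robot, y to its left, z up, the work surface at z = 0. Lengths are in m, angles in rad, forces in N, time in s.
With the tool pointing down it reaches from about 0.425 to 0.95 m from the base axis. Payload 4.7 kg.
Tool frame: the origin (TCP) lies between the finger pads; the fingertips stand 25 mm ahead of it and the grasp point (between the pads) lies 6 mm ahead of it; z points along the fingers, y is the line along which they close (so a half turn about z gives the same grasp; the last joint's range is limited). The gripper opens to 85 mm and grips with 20 to 120 N. Pads are 22 mm wide; open, the fingers measure 114 mm over their backs; the gripper's body (76 mm by 85 mm) begins 54 mm behind the grasp point. The pads swing forward as they close: fully open they stand 13 mm farther back than shut.
Start: joints at [-1.279, 0.469, -0.049, 1.532, 0.024, 1.141, -0.082], TCP at [0.213, 0.641, 0.256] pointing down, gripper open.
Joint ranges: [-2.59, 2.59], [-0.33, 1.99], [-1.39, 1.29], [0.1, 2.45], [-1.04, 4.18], [0.21, 1.99], [-2.66, 2.66]. Speed limits (rad/s): [2.57, 2.57, 3.14, 3.14, 3.14, 3.14, 3.14].

INTERFACE

Orientations are given as a 3x3 rotation matrix whose columns are the frame's x, y, z axes.
In Python, from rig import * gives the robot as it stands. Calls block until the motion is done:
- movep(position, orientation): joint-space move of the TCP to a pose.
- move_l(position, attitude=None, feed=0.15, until_force=None): straight line of the TCP; attitude=None keeps the orientation; feed is the mean speed in m/s. With until_force (N) it stops when the force on the tool has changed by that much, and returns True; else False.
- move_joints(angles): joint-space move.
- command_gripper(opening, newtons=None): finger opening in m; newtons is the grip in N (None keeps the last); returns when the fingers have stopped.
- sleep(seconds).
- inverse_kinematics(position, orientation): joint angles nearest the present ones, or None.
- sense(): the state.
- camera(name): name is "scene" or "top" or "wrist"; returns (picture, depth): 420x560x3 uint8, red, green, blue; 420x560 float32, m along the optical axis (not along the pixel's ray), 0 where there is no reading.
- camera_params(name): a dict with "K" (3x3 intrinsics, pixels), "dist" ([k1, k2, p1, p2, k3] as OpenCV has them; the pictures are not rectified), "position" and "rotation" of the camera in the world; the wrist camera has in their place "tool_from_camera" (4x4, takes a point from camera to tool coordinates, whose origin is the TCP and whose axes are the flange's). Camera axes: x right, y down, z forward; pixel columns grow to the right and rows downward; lengths in m; the calibration is good to about 2 mm. A picture is of the moment at which its call begins: read the wrist's pose just before it. camera_params takes no time and is no camera call.
A pose or a line that the arm cannot do raises Unreachable and nothing moves.
- finish_job(): hands the job in; it is judged then, once.
The state is a dict: "time_s": time; "joint_pos": joint angles; "qd": joint speeds; "joint_efforts": joint torques, N m; "position": TCP position; "tcp_rot": TCP orientation; "wrist_force": force on the tool from outside, world axes, zero at the start; "ft_torque": the same for the moment, N m; "finger_gap": finger opening in m; "gripper_force": force on a finger pad.
Only numpy, scipy, OpenCV 4.12 (cv2) and the standard library are available. Lean on these libraries where they do the work, as an engineer would, in place of code of your own. Each camera call takes 0.05 s, during which the arm holds its last target. There are 200 camera calls.

## Working session

There is one attempt and no reset: what is moved stays moved. The work goes in short steps, each a Python script; the robot and the scene stay as the last script left them, time stands still between calls to the robot, and variables do not carry over. Pictures are saved under pics/ and viewed, at most 10 in all, crops included, and the job is handed in when it is done.

```bash
ls; mkdir -p pics
cat > h.py <<'E'
from rig import *
import numpy as np, cv2
def save(name,img,crop=None,s=1):
    if crop: img=img[crop[1]:crop[3],crop[0]:crop[2]]
    img=cv2.resize(img,None,fx=s,fy=s,interpolation=cv2.INTER_CUBIC)
    cv2.imwrite('pics/'+name,img[:,:,::-1])
def pix2w(cam,depth,u,v,r=2):
    p=camera_params(cam)
    xy=cv2.undistortPoints(np.array([[[u,v]]],float),p['K'] if isinstance(p['K'],np.ndarray) else np.array(p['K']),np.array(p['dist']))[0,0]
    d=depth[int(v)-r:int(v)+r+1,int(u)-r:int(u)+r+1]; d=np.median(d[d>0])
    return np.array(p['rotation'])@np.array([xy[0]*d,xy[1]*d,d])+np.array(p['position'])
E
python3 - <<'E'
from h import *
for c in('scene','top'):
    im,d=camera(c); save(c+'1.png',im,s=1.42); np.savez(c+'1.npz',im=im,d=d)
    p=camera_params(c); print(c,np.round(p['position'],3),np.round(p['rotation'],3).tolist())
print(sense())
E
```

```text
pics
scene [ 1.139 -0.87   0.844] [[0.82, 0.31, -0.481], [0.572, -0.47, 0.672], [-0.018, -0.827, -0.562]]
top [ 0.455 -0.023  1.627] [[-0.028, -0.998, 0.062], [-1.0, 0.028, -0.004], [0.002, -0.062, -0.998]]
{'time_s': 0.1, 'joint_pos': array([-1.27888187,  0.46943263, -0.04861957,  1.53358808,  0.02409893,
        1.14100668, -0.08230022]), 'qd': array([ 0.00051017,  0.00075638, -0.00031997, -0.00313956, -0.00122127,
        0.00017118, -0.00016694]), 'joint_efforts': array([ 5.28186229e-04, -5.11516392e+01, -4.70228365e-02, -2.38390321e+01,
        1.07475609e-02,  4.37167895e-03,  1.22707672e-05]), 'position': array([0.21267179, 0.64010611, 0.2553122 ]), 'tcp_rot': array([[-9.48994877e-01,  3.15291040e-01, -5.32737308e-04],
       [ 3.15291486e-01,  9.48993226e-01, -1.77077396e-03],
       [-5.27450687e-05, -1.84842296e-03, -9.99998290e-01]]), 'wrist_force': array([ 0.44734352, -0.64857472, -0.48790964]), 'ft_torque': array([-0.02199292,  0.01003067,  0.00471324]), 'gripper_force': 0.0, 'finger_gap': 0.08528150822217632}
```

View pics/scene1.png

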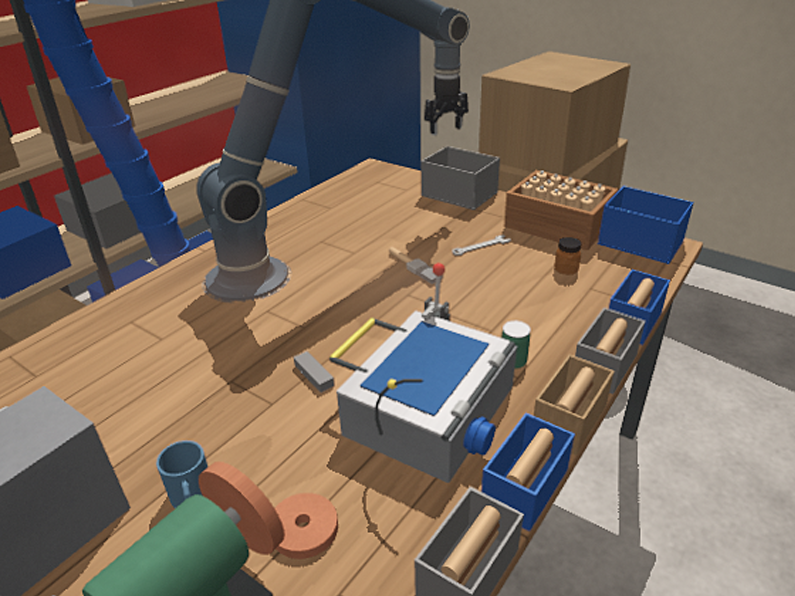

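View pics/top1.png

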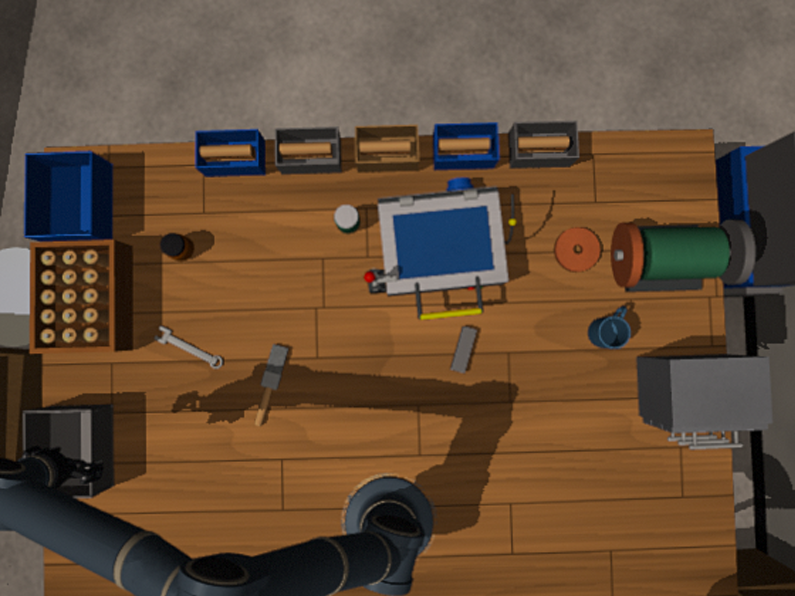

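The scene view shows the red ball at about (439,269) with the handle upright, the yellow bar from (334,358) to (372,323), and the bead at (391,384). In the top view the ball is at (369,277), the bar runs from (421,317) to (481,310), and the bead is at (513,222). All of these are in the 1.42x pictures. Next I'll measure by colour blob and triangulation.

```bash
cat >> h.py <<'E'
def ray(cam,uv):
    p=camera_params(cam)
    xy=cv2.undistortPoints(np.array([[uv]],float),np.array(p['K']),np.array(p['dist']))[0,0]
    d=np.array(p['rotation'])@np.array([*xy,1]); return np.array(p['position']),d/np.linalg.norm(d)
def tri(a,b):
    (p,d),(q,e)=ray('scene',a),ray('top',b)
    s=np.linalg.lstsq(np.c_[d,-e],q-p,rcond=None)[0]
    A,B=p+s[0]*d,q+s[1]*e
    return (A+B)/2,np.linalg.norm(A-B)
def blobs(im,kind,win):
    hsv=cv2.cvtColor(im,cv2.COLOR_RGB2HSV); lo,hi=dict(y=((24,150,90),(34,255,255)),r=((0,190,90),(4,255,255)))[kind]
    m=cv2.inRange(hsv,lo,hi); x0,y0,x1,y1=[int(t/1.42) for t in win]
    k=np.zeros_like(m); k[y0:y1,x0:x1]=m[y0:y1,x0:x1]
    v,u=np.nonzero(k); P=np.c_[u,v].astype(float); return P
E
python3 - <<'E'
from h import *
S=np.load('scene1.npz');T=np.load('top1.npz')
W=dict(bar=('y',(320,310,385,370),(410,300,495,325)),bead=('y',(380,376,402,392),(503,214,523,230)),ball=('r',(428,258,452,280),(358,266,380,288)))
for n,(k,ws,wt) in W.items():
    a,b=blobs(S['im'],k,ws),blobs(T['im'],k,wt)
    print(n,len(a),len(b),a.mean(0),b.mean(0),tri(a.mean(0),b.mean(0)))
    for c,D,P in(('scene',S,a),('top',T,b)): print('  depth',c,pix2w(c,D['d'],*P.mean(0).round(),r=1))
    if n=='bar':
        pr=lambda P:(lambda c,d:(c+d*((P-c)@d).min(),c+d*((P-c)@d).max()))(P.mean(0),(lambda d:d*np.sign(d[0]))(np.linalg.svd(P-P.mean(0),full_matrices=False)[2][0]))
        (s0,s1),(t0,t1)=pr(a),pr(b)
        L,R=tri(s1,t0),tri(s0,t1); print('L',L,'R',R, np.linalg.norm(L[0]-R[0]))
# hinge ends / panel corners in top (1.42 px): housing corners
for u,v in((385,293),(508,285),(499,190),(378,203)): print((u,v),pix2w('top',T['d'],u/1.42,v/1.42,r=1))
# clamp hinge neighbourhood via depth
for u,v in((435,300),(437,285),(430,318)): print('sc',(u,v),pix2w('scene',S['d'],u/1.42,v/1.42,r=0))
save('crop1.png',np.hstack([S['im'][170:290,220:380],T['im'][170:290,230:390]]),s=2.5)
E
```

```text
bar 52 168 [249.53846154 239.23076923] [317.25595238 220.67261905] (array([ 0.49884794, -0.15668619,  0.10793909]), np.float64(0.004346618896993489))
  depth scene [ 0.50370556 -0.15688278  0.11107304]
  depth top [ 0.49593364 -0.15653155  0.11574638]
L (array([ 0.49249471, -0.08790631,  0.10441294]), np.float64(0.001146427828592097)) R (array([ 0.50658723, -0.22436958,  0.11548763]), np.float64(0.0115363389641391)) 0.13763528442247802
bead 14 23 [275.35714286 271.21428571] [360.17391304 156.        ] (array([ 0.69268256, -0.29219844,  0.18806595]), np.float64(0.0010274799353909554))
  depth scene [ 0.69467703 -0.29688304  0.1931645 ]
  depth top [ 0.69178124 -0.28984809  0.19603306]
 ** On entry to DLASCL parameter number  4 had an illegal value
 ** On entry to DLASCL parameter number  4 had an illegal value
 ** On entry to DLASCL parameter number  4 had an illegal value
 ** On entry to DLASCL parameter number  4 had an illegal value
 ** On entry to DLASCL parameter number  5 had an illegal value
 ** On entry to DLASCL parameter number  4 had an illegal value<stdin>:6: RuntimeWarning: Mean of empty slice.
  ret = um.true_divide(
Traceback (most recent call last):
  File "h.py", line 18, in tri
    s=np.linalg.lstsq(np.c_[d,-e],q-p,rcond=None)[0]
      ~~~~~~~~~~~~~~~^^^^^^^^^^^^^^^^^^^^^^^^^^^^
numpy.linalg.LinAlgError: SVD did not converge in Linear Least Squares
```

The bar's height of 0.108 is right, and the bead agrees to about 5 mm. Next: the ball, using a looser red threshold, and the yaw.

```bash
sed -i 's/(0,190,90),(4,255,255)/(0,170,70),(6,255,255)/' h.py
python3 - <<'E'
from h import *
S=np.load('scene1.npz');T=np.load('top1.npz')
h=lambda im,u,v:cv2.cvtColor(im,cv2.COLOR_RGB2HSV)[int(v/1.42),int(u/1.42)]
print(h(S['im'],439,269),h(T['im'],369,277))
def red(im,win):
    q=cv2.cvtColor(im,cv2.COLOR_RGB2HSV); x0,y0,x1,y1=[int(t/1.42) for t in win]
    m=((q[:,:,0]<8)|(q[:,:,0]>172))&(q[:,:,1]>150)&(q[:,:,2]>60)
    v,u=np.nonzero(m[y0:y1,x0:x1]); return np.c_[u+x0,v+y0].astype(float)
a,b=red(S['im'],(425,255,455,285)),red(T['im'],(355,262,383,292))
print('ball',len(a),len(b),a.mean(0),b.mean(0),tri(a.mean(0),b.mean(0)))
# bar line from top rays at z=.108
P=blobs(T['im'],'y',(410,300,495,325)); X=[]
for uv in P:
    o,d=ray('top',uv); X.append((o+d*(0.112-o[2])/d[2])[:2])
X=np.array(X); c=X.mean(0); d=np.linalg.svd(X-c)[2][0]; t=(X-c)@d; print('bar c',c,'dir',d,'len',np.ptp(t), 'mid',c+d*(t.max()+t.min())/2)
for u,v in((386,292),(507,284),(498,191),(379,204)):
    o,dd=ray('top',(u/1.42,v/1.42)); print((u,v),o+dd*(0.111-o[2])/dd[2])
save('crop1.png',np.hstack([S['im'][170:290,220:380],T['im'][170:290,230:390]]),s=2.5)
E
```

```text
[  3 157 153] [  2 231 181]
ball 49 50 [308.36734694 188.75510204] [259.66 194.66] (array([0.5786808 , 0.02418915, 0.20635208]), np.float64(0.0006953730026372538))
bar c [ 0.49707767 -0.15775237] dir [-0.07444068  0.99722544] len 0.14111510969748858 mid [ 0.49711824 -0.15829576]
(386, 292) [ 0.55028098 -0.01123271  0.111     ]
(507, 284) [ 0.56100893 -0.29025954  0.111     ]
(498, 191) [ 0.77825942 -0.27787961  0.111     ]
(379, 204) [ 7.55072386e-01 -5.50698174e-04  1.11000000e-01]
```

View pics/crop1.png

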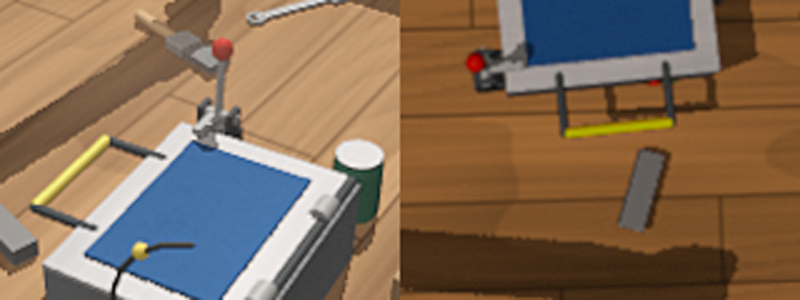

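The crops show the ball at (222,48), upright with a slight outward lean, and its short steel arm reaching over the guard's left edge. In the top crop the bar runs from (567,133) to (675,123) with the stone clear in front.

With yaw at about 0.065, the bar, bead and clamp all fit to about 3 mm. The ball is 87 mm above the clamp hinge and 10 mm outboard, so the lever is at about 0.12 rad. I'll swing the lever now.

```bash
cat >> h.py <<'E'
yaw=0.065; XG=np.array([np.cos(yaw),np.sin(yaw),0]); YG=np.array([-np.sin(yaw),np.cos(yaw),0]); Z=np.array([0,0,1.])
BAR=np.array([0.498,-0.157,0.108]); HINGE=BAR+.27*XG; ORG=HINGE-.105*XG; CH=ORG-.07*XG+.165*YG; CH[2]=.119
R=np.c_[np.cross(XG,-Z),XG,-Z]
E
python3 - <<'E'
from h import *
print('CH',CH)
def tcp(a,r=.060,o=.016): return CH+YG*(r*np.sin(a)-o*np.cos(a))+Z*(r*np.cos(a)+o*np.sin(a)-.011+.025)
command_gripper(0.0,30)
p0=tcp(0.0)-.02*YG
movep(p0+.1*Z,R); print(sense()['time_s'],sense()['joint_pos'].round(2))
move_l(p0,feed=.15)
for a in np.linspace(.15,1.5,8):
    hit=move_l(tcp(a),feed=.12,until_force=25); s=sense()
    print(round(a,2),hit,s['wrist_force'].round(1),s['position'].round(3))
    if hit: break
move_l(sense()['position']+.15*Z,feed=.25)
p=ORG+Z*.5-.12*XG
im,d=camera('scene'); save('s2.png',im,(200,150,400,300),3.9); im,d=camera('top'); save('t2.png',im,(230,140,390,260),4)
print(sense()['time_s'])
E
```

```text
CH [0.58208193 0.01382221 0.119     ]
3.55 [-0.52  0.32  0.63  1.74 -0.21  1.15  0.23]
0.15 False [ 0.4 -0.5 -0.1] [0.583 0.007 0.195]
0.34 False [ 0.8  0.8 -0.5] [0.582 0.019 0.195]
0.54 False [-0.8 -0.4  0.9] [0.581 0.031 0.193]
0.73 False [-0.3 -0.5  0.8] [0.58  0.042 0.188]
0.92 False [ 0.1 -0.6 -0.1] [0.579 0.053 0.181]
1.11 False [-0.2  0.3 -0.5] [0.579 0.062 0.173]
1.31 False [-0.5 -1.1 -0.7] [0.578 0.068 0.164]
1.5 False [ 0.2 -0.3  0.4] [0.578 0.073 0.153]
7.3583
```

View pics/s2.png

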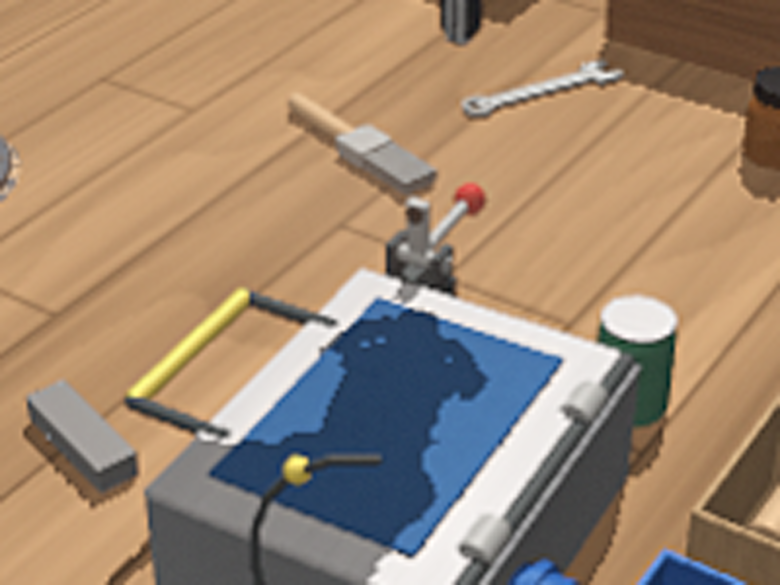

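The lever lies over with its ball at (470,198) and the steel arm standing up at (418,215), so the guard is free. I'll check the lever angle by triangulation and grasp the bar.

Run:
```python
from h import *
def red(im,x0,y0,x1,y1):
    q=cv2.cvtColor(im,cv2.COLOR_RGB2HSV)
    m=((q[:,:,0]<8)|(q[:,:,0]>172))&(q[:,:,1]>150)&(q[:,:,2]>60)
    v,u=np.nonzero(m[y0:y1,x0:x1]); return np.c_[u+x0,v+y0].mean(0)
S,_=camera('scene')
command_gripper(.046,25)
g=BAR+Z*.005
movep(g+.13*Z,R)
T,_=camera('top'); 
try:
    b=tri(red(S,310,190,330,210),red(T,220,180,262,212)); print('ball',b,'angle',np.arctan2((b[0]-CH)@YG,b[0][2]-.119))
except Exception as e: print(e)
print(move_l(g,feed=.12,until_force=8),sense()['position'].round(4),sense()['wrist_force'])
command_gripper(0,25); s=sense()
print(s['time_s'],s['finger_gap'],s['gripper_force'],s['position'].round(4),s['wrist_force'].round(1),s['ft_torque'].round(2))
im,d=camera('wrist'); save('w3.png',im,s=.7); im,_=camera('scene'); save('s3.png',im,(200,150,400,300),3)
im2=cv2.resize(im[150:290,200:390],(760,560)); cv2.imwrite('pics/s3.png',im2[:,:,::-1])
```

```text
ball (array([0.57395972, 0.10054635, 0.12583857]), np.float64(0.0011768972264150086)) angle 1.4924149140756977
False [ 0.4985 -0.1572  0.1136] [0.92366488 0.50515274 0.55862681]
10.5583 0.012708684291903137 24.48812484741211 [ 0.4964 -0.1571  0.1132] [-4.3  0.3  6.1] [-0.01  1.12  0.08]
```

View pics/s3.png

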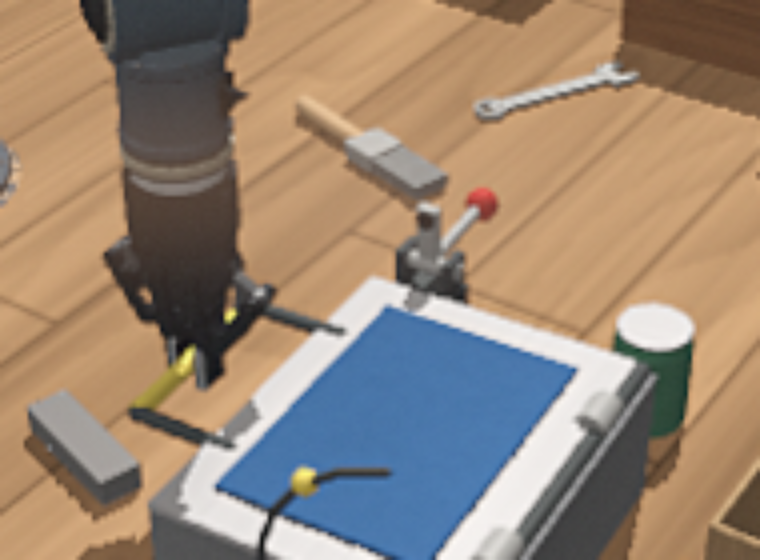

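The bar is gripped with a 12.7 mm gap, the compliance shows the bar centre about 2 mm nearer the robot, and the lever angle is 1.49 rad. I'll lift to about 38° first and check.

```bash
cat >> h.py <<'E'
BAR=np.array([.496,-.157,.108]); HINGE=BAR+.27*XG; OFF=Z*.0052
def at(deg): a=np.radians(deg); return HINGE+.27*(-np.cos(a)*XG+np.sin(a)*Z)+OFF
def ang():
    v=sense()['position']-OFF-HINGE; return np.degrees(np.arctan2(v[2],-v@XG)),np.hypot(v[2],v@XG)
def swing(degs,feed=.08):
    for g in degs:
        hit=move_l(at(g),feed=feed,until_force=20); s=sense()
        print(g,hit,np.round(ang(),3),s['wrist_force'].round(1),round(s['finger_gap'],4),round(s['time_s'],2))
        if hit: break
E
python3 - <<'E'
from h import *
swing([5,10,15,20,25,30,35,38])
for n,w in(('scene',(180,120,390,280)),):
    im,d=camera(n); save('s4.png',im,w,3.7); np.savez('s4.npz',im=im,d=d)
im,d=camera('top'); np.savez('t4.npz',im=im,d=d)
E
```

```text
5 False [5.132 0.27 ] [ 0.2 -2.  -1.3] 0.0128 11.11
10 False [10.07  0.27] [ 1.1 -1.4 -2.2] 0.0127 11.55
15 False [15.041  0.27 ] [ 3.5 -1.5 -2.5] 0.013 11.99
20 False [19.986  0.27 ] [ 3.7 -1.2 -3.1] 0.0132 12.43
25 False [24.903  0.27 ] [ 2.6 -2.1 -4.6] 0.0129 12.88
30 False [29.875  0.27 ] [ 1.3 -1.1 -3.2] 0.0128 13.32
35 False [34.861  0.271] [-4.5  1.1 -0. ] 0.0133 13.76
38 False [37.967  0.271] [-6.5  2.2  3.5] 0.0128 14.08
```

View pics/s4.png

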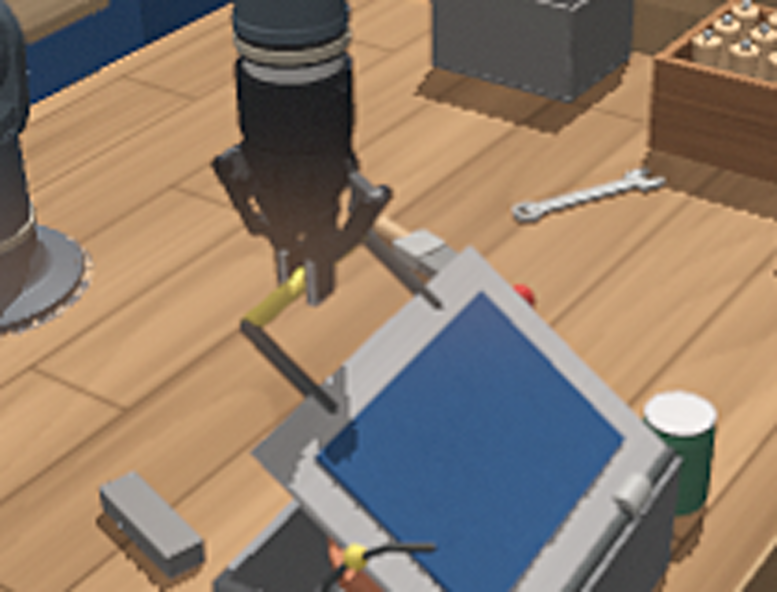

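The guard has risen with the bar still in the fingers, the panel's edge not yet at the bead at (355,556). I'll fit a plane to the blue sheet's depth as an independent check of the angle.

```bash
cat >> h.py <<'E'
def tilt(cam,im,d):
    q=cv2.cvtColor(im,cv2.COLOR_RGB2HSV); m=cv2.inRange(q,(100,120,50),(118,255,255))
    n,l,st,_=cv2.connectedComponentsWithStats(m); p=camera_params(cam)
    best=None
    for i in range(1,n):
        v,u=np.nonzero((cv2.erode((l==i).astype(np.uint8),np.ones((3,3))) >0)&(d>0))
        if len(v)<150: continue
        xy=cv2.undistortPoints(np.c_[u,v].astype(float)[:,None],np.array(p['K']),np.array(p['dist']))[:,0]; z=d[v,u][:,None]
        P=(np.c_[xy,np.ones(len(xy))]*z)@np.array(p['rotation']).T+np.array(p['position'])
        c=np.median(P,0)
        if abs((c-HINGE)@YG)<.08 and -.25<(c-HINGE)@XG<.03 and c[2]>.1:
            N=np.linalg.svd(P-P.mean(0),full_matrices=False)[2][2]; N*=np.sign(N[2])
            best=(cam,len(v),c.round(3),round(np.degrees(np.arctan2(N@XG,N[2])),2),round(N@YG,3)); print(best)
E
python3 - <<'E'
from h import *
for c,f in(('scene','scene1'),('top','top1'),('scene','s4'),('top','t4')):
    D=np.load(f+'.npz'); tilt(c,D['im'],D['d'])
E
```

```text
('scene', 2621, array([ 0.669, -0.148,  0.115]), np.float64(-0.11), np.float64(-0.002))
('top', 2696, array([ 0.662, -0.144,  0.116]), np.float64(0.15), np.float64(-0.001))
('scene', 3214, array([ 0.69 , -0.156,  0.176]), np.float64(36.89), np.float64(0.006))
('top', 1889, array([ 0.69 , -0.135,  0.176]), np.float64(37.13), np.float64(0.007))
```

The camera reads 37.0° against 38.0° from the arm, so there is an offset of about 1°. I'll go up to a true 55°, check it, then come back to 37.5° and check again.

Run:
```python
from h import *
swing([43,48,52,56])
for c in('scene','top'):
    im,d=camera(c); tilt(c,im,d)
```

```text
43 False [42.952  0.271] [-8.1  1.7  5.7] 0.0133 14.62
48 False [48.072  0.272] [-8.   3.3  8.3] 0.0127 15.07
52 False [52.223  0.271] [-6.3  3.6  7.7] 0.0128 15.45
56 False [56.365  0.271] [-5.3  3.1  6.6] 0.0131 15.83
('scene', 2819, array([ 0.718, -0.165,  0.194]), np.float64(55.47), np.float64(0.008))
('top', 560, array([ 0.71 , -0.084,  0.199]), np.float64(55.52), np.float64(0.013))
```

The guard is at 55.5°, ten past balance. Coming down now.

Run:
```python
from h import *
sleep(.3)
swing([52,47,42,38.4])
sleep(.5)
for c in('scene','top'):
    im,d=camera(c); tilt(c,im,d)
    if c=='scene': save('s5.png',im,(180,120,390,280),3.7)
s=sense(); print(ang(),s['gripper_force'],s['finger_gap'],s['time_s'])
```

```text
52 False [52.262  0.271] [-4.   2.9  6.3] 0.0128 16.62
47 False [47.154  0.27 ] [-5.   3.3  4.6] 0.0131 17.06
42 False [42.149  0.27 ] [-4.   2.1  3.8] 0.0129 17.5
38.4 False [38.508  0.27 ] [-2.7  1.6  2.6] 0.0129 17.86
('scene', 3220, array([ 0.691, -0.157,  0.177]), np.float64(37.76), np.float64(0.006))
('top', 1861, array([ 0.691, -0.134,  0.177]), np.float64(37.92), np.float64(0.008))
(np.float64(38.449712659414004), np.float64(0.26973598326005993)) 25.9398552775383 0.012881919188142077 18.4583
```

View pics/s5.png

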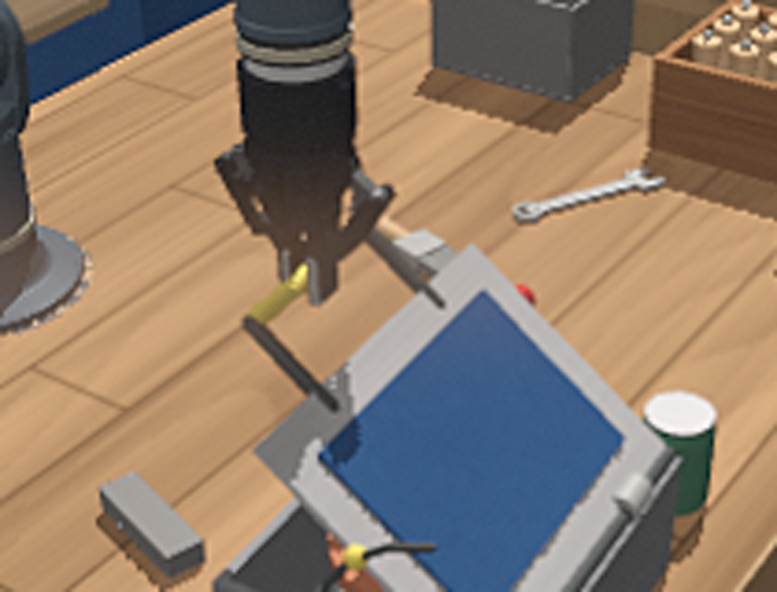

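The bar at (280,295) is still between the fingers, and the guard sits just below the bead at (355,556). Its tilt is about 37.8°, which is 7° below balance, and the lever is still over with its ball at (525,295).

```bash
python3 -c "
from rig import *
print(finish_job())"
```

```text
the job is handed in; nothing more can be done
None
```

The job is handed in: the clamp lever is over at about 1.49 rad, the guard went up to about 55.5°, and the gripper is holding it by the bar at about 37.8°, 7° below the balance point.

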